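Lift the pressed tray and turn its lip to the tub with the ball staying centred

ROBOT

A 6-joint arm with a two-finger parallel gripper is mounted at the origin on the work surface. World frame = base frame: x ahead of the robot, y to its left, z up, the work surface at z = 0. Lengths are in m, angles in rad, forces in N, time in s.
With the tool pointing down it reaches from about 0.35 to 0.875 m from the base axis. Payload 4.2 kg.
Tool frame: the origin (TCP) lies on the centre line of the jaws, within the pads' length; the fingertips stand arm.tips_ahead ahead of it and the grasp point (between the pads) lies 5 mm behind it (arm.tips_ahead is the distance from the TCP to the fingertips, in m); z points along the fingers, y is the line along which they close (so a half turn about z gives the same grasp; the last joint's range is limited). The gripper opens to 85 mm and grips with 20 to 120 N. Pads are 22 mm wide; open, the fingers measure 114 mm over their backs; the gripper's body (76 mm by 85 mm) begins 54 mm behind the grasp point. The pads swing forward as they close: fully open they stand 13 mm farther back than shut.
Start: joints at [-1.022, 0.385, 0.008, 0, -1.194, -0.259], TCP at [0.179, -0.599, 0.245] pointing down, gripper open.
Joint ranges: [-3.14, 3.14], [-1.21, 2.06], [-1.07, 1.41], [-3.16, 2.05], [-2.99, -0.16], [-3.1, 3.1]. Speed limits (rad/s): [2.79, 2.79, 3.14, 3.14, 3.14, 3.14].

INTERFACE

Orientations are given as a unit quaternion [x, y, z, w].
In Python, from cell import arm gives the robot as it stands.
- The arm moves only by the tool carry_out, never from a script. Its argument "moves" is a list of rows, each a list of 7 numbers: the shift along the tool's x, y, z in mm, then the turn, a rotation vector about the tool's x, y, z in rad, then the opening, from 0 (shut) to 1 (fully open). In form: [[dx, dy, dz, wx, wy, wz, gripper], ...]. A call has 1 to 10 rows; each row is the pose to reach, as a shift and turn from the pose commanded when the call began, along the tool's axes at that moment; what a row does not reach only later rows make up. A row lasts 1/8 s, in which the tool goes at most 62.5 mm and 10.7 degrees, less where a joint would pass 70% of its speed; a pose out of reach is approached as far as the arm can. A call with a gripper value outside its range is refused whole. The fingers move at their own pace and stop on an object; "newtons" is the grip in N (left out, the last holds). Time passes only in rows, so rows that repeat a pose let the fingers close. It gives the time, the measured TCP pose, the force, the opening and the grip force at its end, in the units of the state.
- arm.read_state(): the state, without advancing time (a new reading comes with each control period).
- arm.read_camera(name): name is "side" or "top" or "wrist"; returns a dict with "pixels" (480x640x3 uint8, red, green, blue), "fov_y" (degrees; the focal length in pixels is half the picture's height over the tangent of half this angle, whatever the lens; pixels are square), "cx", "cy" (the principal point, pixels), "cam_to_world" (4x4, takes a point from camera to world coordinates). Camera axes: x right, y up, looking along -z (the intrinsics and any distortion apply to the point x, -y, -z); pixel columns grow to the right and rows downward; lengths in m; the calibration is good to about 2 mm. A picture is of the moment at which its call begins. There is no depth.
- arm.hand_in(): hands the job in; it is judged then, once.
The state is a dict: "clock": time; "qpos": joint angles; "qd": joint speeds; "joint_efforts": joint torques, N m; "position": TCP position; "eef_rot": TCP orientation; "ft_force": force on the tool from outside, world axes, zero at the start; "ft_torque": the same for the moment, N m; "finger_gap": finger opening in m; "finger_force": force on a finger pad.
Only numpy, scipy, OpenCV 4.12 (cv2) and the standard library are available. Lean on these libraries where they do the work, as an engineer would, in place of code of your own. Each camera call takes 0.05 s, during which the arm holds its last target. There are 200 camera calls.

TASK

Lift the pressed tray, with its loose bearing ball, straight up out of the forming die to about 100 mm (a hand's width) above the board, then, keeping it over the middle of the die, turn it a quarter turn so that its pouring lip faces the open tub (the one without a cap). Keep the tray level so that the ball stays in the middle all the way, leave everything else alone, and finish still holding the tray there, level and steady.

Things in the scene. Friction and masses are not known exactly. Their poses are not given: they have to be found in the camera images.
- tray_center (a point): Middle, half-way up (14 mm above the underside), of the square steel tray in the die: 64 x 64 mm outside, 28 mm high, walls 3 mm, about 160 g. x points along its pouring lip, y to its two plain flat side walls (outer faces 32 mm out; grip across these), z up. Its floor is a shallow round dish (slope about 15 deg): slow level motion keeps the ball central, jerks or tilt make it roll.
- lip (a point): Outer end of the tray's pouring lip, the 28 mm wide flat spout that sticks out of one wall: 46 mm along the tray's x from its middle, 18 mm above its underside. Same axes as the tray. It starts along the die's x.
- ball_center (a point): Centre of the loose steel bearing ball, 18 mm diameter, about 24 g, which lies in the middle of the tray's dished floor (its centre about 2 mm below the tray's middle point).
- die: Dark steel forming die fixed to the board: 140 mm along x, 116 mm along y, 28 mm high; origin at the centre of its underside (z = 0). The tray sits, lip along the die's x, in its open pocket, 12 mm deep, floor 16 mm above the board, 2 mm play all round. A 50 mm wide slot in the +y and in the -y side reaches down to the board: room for fingers at the tray's two plain walls.
- tub: The OPEN blue plastic tub (no cap): round, 60 mm across, 50 mm high, origin at the centre of its underside. Stands about 155 mm to one side of the die, either on the die's +y or -y side.
- closed_tub: The same kind of tub with its twist cap ON: 62 mm across, 56 mm high, origin at the centre of its underside. Stands opposite the open tub on the other side of the die. Leave it alone.
- cap: Loose twist cap lying on the board, 62 mm across, 14 mm high, origin at the centre of its underside. Leave it alone.
- cone_wrench: Flat steel cone wrench, 170 mm long (x), 4 mm thick, lying beyond the die. Origin at mid-length on its underside. Leave it alone.
- multitool: Silver multitool with a bottle-opener loop at one end, about 120 mm long (x), 24 mm wide, 13 mm thick, lying on the robot's side of the die. Origin at the middle of its body's underside. Leave it alone.

How it is judged:
On the way, in this order (a step that is already met when the one before it is completed fails the run):
1. the tray is lifted clear of the die, level and not yet turned (height (world z) of tray_center above 0.055 m and angle between the x axis of tray_center and the x axis of die, either way round below 0.3 rad and contact force between tray and die below 0.05 N and horizontal distance between tray_center and die below 0.04 m), for 0.1 s.
2. the held tray is turned a quarter turn, lip facing the open tub (angle between the x axis of tray_center and the y axis of die, either way round below 0.24 rad and horizontal distance between lip and tub below 0.15 m and contact force between the fingers and tray above 1 N and height (world z) of tray_center between 0.085 and 0.2 m and horizontal distance between tray_center and die below 0.025 m and angle between tray_center's own z axis and vertical below 0.1 rad and horizontal distance between ball_center and tray_center below 0.008 m), for 0.2 s.
At the end, for the whole second after the job is handed in: Fingers hold the tray still and level (0.10 rad), middle 85-200 mm above the board and within 25 mm of the die's middle, off the die; turned a quarter turn (within 0.24 rad), lip end within 150 mm of the open tub's axis; ball still, on the tray floor within 8 mm of its middle, untouched (all of step 2 and linear speed of tray below 0.03 m/s and angular speed of tray below 0.15 rad/s and linear speed of ball below 0.05 m/s and z of ball_center in the frame of tray_center below 0.006 m and contact force between tray and die below 0.05 N and contact force between the fingers and ball below 0.05 N); the arm keeps its last pose, push and grip.
It fails at once if the ball rolled away from the middle of the tray (over 15 mm) (horizontal distance between ball_center and tray_center above 0.015 m).
It fails at once if the tray was tipped (over 0.22 rad) (angle between tray_center's own z axis and vertical above 0.22 rad).
It fails at once if a tub, the loose cap, the cone wrench or the multitool was disturbed (moved over 20 mm) (distance of any of tub, closed_tub, cap, cone_wrench, multitool from where it was at the start of the episode above 0.02 m).
It also fails if it takes over 38 s, if anything falls off the work surface, if the arm or the gripper's body presses on something with over 40 N, if the wrist force passes 120 N, or if a joint passes its speed limit or range.

## Working session

There is one attempt and no reset: what is moved stays moved. The work goes in short steps, Python scripts to look and compute and a tool call to move; the robot and the scene stay as the last step left them, time stands still between calls to the robot, and variables do not carry over. Pictures are saved under pics/ and viewed, at most 10 in all, crops included, and the job is handed in when it is done.

Besides the shell and the picture viewer there is one more tool, called by a JSON object that holds its "op" and its "data". carry_out: Moves the arm, as the interface text tells. Its arguments: {"type":"object","properties":{"moves":{"type":"array","items":{"type":"array","items":{"type":"number"}}},"newtons":{"type":"number"}},"required":["moves"]}

```bash
mkdir -p pics
python3 - <<'E'
from cell import arm
import cv2,pickle
d={}
for n in("top","side"):
    c=arm.read_camera(n);d[n]=c
    cv2.imwrite(f"pics/{n}0.png",c["pixels"][:,:,::-1]);print({k:v for k,v in c.items() if k!="pixels"})
pickle.dump(d,open("c0.pkl","wb"))
print(arm.tips_ahead,arm.read_state())
E
```

```text
{'fov_y': 56.758959326518585, 'cx': 317.98352712391045, 'cy': 239.838945159701, 'cam_to_world': array([[-0.02415502,  0.985835  , -0.16596952,  0.46159556],
       [-0.99957234, -0.02107935,  0.02026831,  0.06446805],
       [ 0.01648268,  0.16638812,  0.98592257,  0.69248656],
       [ 0.        ,  0.        ,  0.        ,  1.        ]])}
{'fov_y': 48.36828935258644, 'cx': 319.41314327743635, 'cy': 239.24061229576483, 'cam_to_world': array([[ 0.95575151,  0.20272028, -0.21317488,  0.44415611],
       [-0.29399281,  0.6327005 , -0.71642048, -0.50441821],
       [-0.01035711,  0.74739184,  0.66430277,  0.55435524],
       [ 0.        ,  0.        ,  0.        ,  1.        ]])}
0.014 {'clock': 0.1, 'qpos': array([-1.02242525e+00,  3.85494688e-01,  6.74866320e-03, -4.33839428e-04,
       -1.19397422e+00, -2.58600969e-01]), 'qd': array([ 0.00016244, -0.00059153,  0.0038453 ,  0.00348149, -0.00099817,
        0.00083996]), 'joint_efforts': array([-5.24643292e-04, -3.93319309e+01,  1.88930243e+01,  4.19788510e+00,
       -2.60148910e-03,  7.99764308e-06]), 'position': array([ 0.17846065, -0.59846664,  0.24431662]), 'eef_rot': array([-1.44299444e-01,  9.89533579e-01,  9.63874577e-04, -1.92258283e-04]), 'ft_force': array([-0.08365485,  0.23010294,  0.88977025]), 'ft_torque': array([0.00944576, 0.01965251, 0.03388643]), 'finger_force': 0.0, 'finger_gap': 0.08554833759497225}
```

View pics/top0.png

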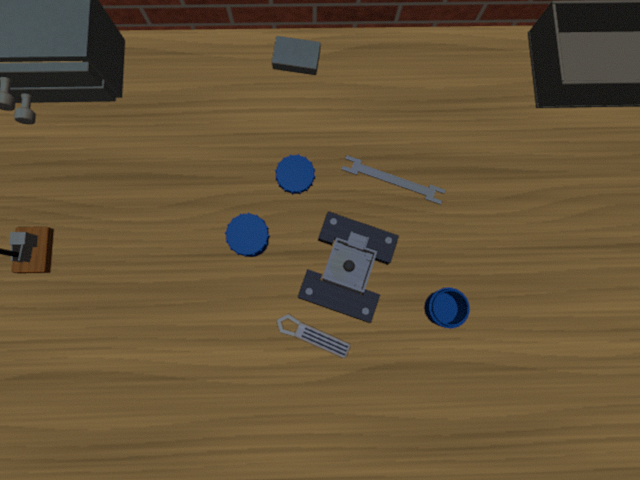

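View pics/side0.png

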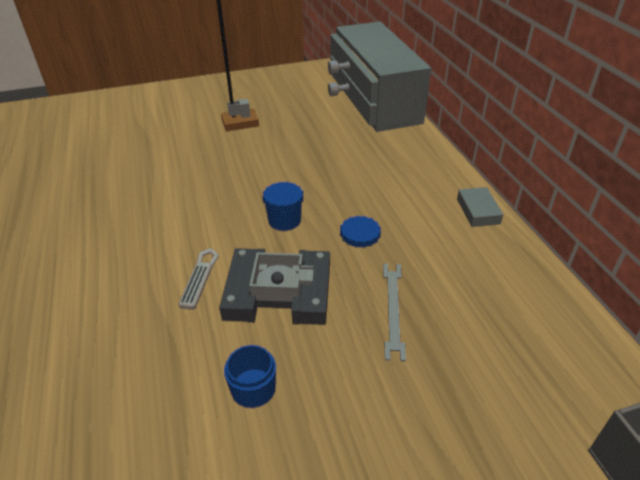

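The top view shows the die centred near (348,266), with the lip pointing up at (358,240). The open tub is on the right at (447,308) and the capped tub on the left at (247,235). The side view agrees: open tub at (250,375), capped tub at (283,205).

```bash
cat > h.py <<'E'
import numpy as np,cv2
def ray(c,u,v,z):
    f=240/np.tan(np.radians(c["fov_y"]/2));M=c["cam_to_world"]
    d=M[:3,:3]@np.array([(u-c["cx"])/f,-(v-c["cy"])/f,-1]);o=M[:3,3]
    return o+d*(z-o[2])/d[2]
def die(c,z=.028):
    "centre and yaw(mod pi) of die from the dark mask's outline on plane z"
    hsv=cv2.cvtColor(c["pixels"],cv2.COLOR_RGB2HSV)
    return hsv
E
python3 - <<'E'
from h import *;import pickle
d=pickle.load(open("c0.pkl","rb"))
S={"top":[(333,222),(388,240),(309,291),(366,311)],"side":[(320,254),(318,299),(242,252),(231,298)]}
for n in S:
    P=np.array([ray(d[n],*p,.028) for p in S[n]])
    ax=P[:2].mean(0)-P[2:].mean(0);ay=P[0]-P[1]+P[2]-P[3]
    print(n,P.mean(0),np.arctan2(ax[1],ax[0]),np.arctan2(-ay[0],ay[1]),np.linalg.norm(ax))
T=d["top"]
for nm,p,z in(("tub",(447,308),.045),("closed",(247,235),.056),("ball",(349,266),.03)): print(nm,ray(T,*p,z))
print(ray(d["side"],251,362,.05),ray(d["side"],277,278,.03))
from scipy.spatial.transform import Rotation as R
from cell import arm
print(R.from_quat(arm.read_state()["eef_rot"]).as_matrix())
E
```

```text
top [0.53332133 0.00497376 0.028     ] -0.3511793089039835 -0.35146226076489606 0.11170996290933935
side [0.53661341 0.01024402 0.028     ] -0.3348598941260021 -0.3417165372512418 0.11404313388125764
tub [ 0.46654738 -0.13320235  0.045     ]
closed [0.5780681  0.15426773 0.056     ]
ball [0.53235521 0.00530834 0.03      ]
[ 0.47090055 -0.1365889   0.05      ] [0.53374541 0.00253302 0.03      ]
[[-9.58355267e-01 -2.85577921e-01 -6.58665185e-04]
 [-2.85578662e-01  9.58353483e-01  1.85208699e-03]
 [ 1.02318922e-04  1.96305805e-03 -9.99998068e-01]]
```

{"op": "carry_out", "data": {"moves": [[-40, 37, 0, 0, 0, -0.17, 1], [-80, 74, 0, 0, 0, -0.34, 1], [-120, 111, 0, 0, 0, -0.51, 1], [-160, 148, 0, 0, 0, -0.68, 1], [-200, 186, 0, 0, 0, -0.85, 1], [-240, 223, 0, 0, 0, -1.02, 1], [-280, 260, 0, 0, 0, -1.19, 1], [-320, 297, 0, 0, 0, -1.36, 1], [-360, 334, 0, 0, 0, -1.53, 1], [-400, 371, 0, 0, 0, -1.7, 1]]}}

```text
clock: 1.35
position: [0.4563, -0.1273, 0.2452]
eef_rot: [0.84, -0.542, -0.0, 0.0]
ft_force: [0.8, -0.2, 0.9]
finger_gap: 0.0857
finger_force: 0.0
```

```bash
cat >> h.py <<'E'
from scipy.spatial.transform import Rotation as R
def go(s,p,yaw):
    "moves numbers (mm, rotvec) from state s to TCP p, tool y along the die's -y"
    A=R.from_quat(s["eef_rot"]);c,n=np.cos(yaw),np.sin(yaw)
    B=R.from_matrix(np.array([[c,n,0],[n,-c,0],[0,0,-1]]))
    return A.inv().apply(np.array(p)-s["position"])*1000,(A.inv()*B).as_rotvec()
E
python3 - <<'E'
from h import *;from cell import arm
s=arm.read_state();print(s["qpos"],s["position"],go(s,[.534,.006,.23],-.345))
E
```

```text
[ 7.19023604e-02  1.25221479e-01 -3.47785670e-01 -9.74756675e-05
 -1.09795577e+00  3.52979291e-01] [ 0.45631186 -0.12732273  0.24520554] (array([ -89.44808328, -125.73600471,   15.20209096]), array([ 6.38279009e-05,  1.82093347e-04, -8.00959072e-01]))
```

{"op": "carry_out", "data": {"moves": [[-18, -25, 3, 0, 0, -0.16, 1], [-36, -50, 6, 0, 0, -0.32, 1], [-54, -75, 9, 0, 0, -0.48, 1], [-72, -100, 12, 0, 0, -0.64, 1], [-89, -126, 15, 0, 0, -0.8, 1], [-89, -126, 15, 0, 0, -0.8, 1], [-89, -126, 15, 0, 0, -0.8, 1]]}}

```text
clock: 2.22
position: [0.5343, 0.0033, 0.2299]
eef_rot: [0.984, -0.176, -0.001, 0.0]
ft_force: [0.3, -0.2, -0.2]
finger_gap: 0.0851
finger_force: 0.0
```

Run:
```python
from h import *;from cell import arm;import pickle
c=arm.read_camera("wrist");s=arm.read_state();pickle.dump((c,s),open("w1.pkl","wb"))
cv2.imwrite("pics/w1.png",c["pixels"][:,:,::-1]);print(s["qpos"],s["position"],go(s,[.534,.006,.23],-.345))
```

```text
[ 3.09285167e-01  2.43223873e-01 -2.37440384e-01 -1.18221238e-04
 -1.09095075e+00  9.08419311e-01] [0.5342512  0.00298562 0.23012949] (array([-1.27813325, -2.74153742,  0.12923969]), array([ 0.00041793,  0.00071174, -0.00814647]))
```

View pics/w1.png

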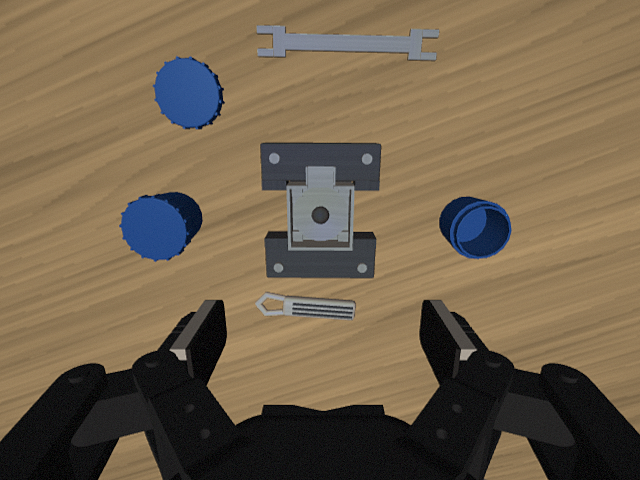

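The wrist view shows the die square-on: screws at (274,158), (367,159), (278,268) and (362,268). The ball is at (320,215) and the tray rim spans columns 288–354.

Run:
```python
from h import *;import pickle
c,s=pickle.load(open("w1.pkl","rb"))
P=np.array([ray(c,*p,.028) for p in [(274,158),(367,159),(278,268),(362,268)]])
ax=P[:2].mean(0)-P[2:].mean(0);ay=P[0]-P[1]+P[2]-P[3]
yaw=np.arctan2(ax[1],ax[0]);print(P.mean(0),yaw,np.arctan2(-ay[0],ay[1]),np.linalg.norm(ax))
print("ball",ray(c,320,215,.034))
# tray rim corners near/far, z .044
g=cv2.cvtColor(c["pixels"],cv2.COLOR_RGB2HSV);
m=((g[...,1]<60)&(g[...,2]>95)).astype("uint8");m[:160]=0;m[252:]=0;m[:,:280]=0;m[:,362:]=0
for r in range(192,250,8):
    x=np.flatnonzero(m[r]);x=x[(x>270)&(x<375)]
    if len(x):print(r,x.min(),x.max(),ray(c,(x.min()+x.max())/2,r,.044)[:2])
for p in [(288,248),(352,248)]: print(ray(c,*p,.044))
print(c["cam_to_world"])
print(go(s,[*P.mean(0)[:2],.05],yaw))
```

```text
[0.53203822 0.00705829 0.028     ] -0.3593144487399308 -0.35774608949619324 0.11337964683903812
ball [0.53442825 0.00639035 0.034     ]
192 286 353 [ 0.55762026 -0.00178367]
200 287 353 [5.50314115e-01 4.21888905e-04]
208 287 353 [0.5430659  0.00310806]
216 287 353 [0.53571077 0.00583387]
224 287 352 [0.5284137  0.00905516]
232 288 352 [0.52067012 0.0114079 ]
240 288 352 [0.51297963 0.01425799]
248 288 352 [0.50517224 0.0171514 ]
[0.51612832 0.04693404 0.044     ]
[ 0.49421615 -0.01263124  0.044     ]
[[-3.45248729e-01  8.94993589e-01  2.82470866e-01  6.06002501e-01]
 [-9.38511223e-01 -3.29239679e-01 -1.03913034e-01 -2.27668344e-02]
 [-8.82390036e-07 -3.00977920e-01  9.53631109e-01  3.58183153e-01]
 [ 0.00000000e+00  0.00000000e+00  0.00000000e+00  1.00000000e+00]]
(array([ -3.3570533 ,  -3.13178615, 180.13061287]), array([0.00042302, 0.00070873, 0.00616798]))
```

{"op": "carry_out", "data": {"moves": [[-2, -3, 25, 0, 0, 0, 1], [-2, -3, 55, 0, 0, 0, 1], [-2, -3, 85, 0, 0, 0, 1], [-2, -3, 115, 0, 0, 0, 1], [-2, -3, 130, 0, 0, 0, 1], [-2, -3, 130, 0, 0, 0, 1], [-2, -3, 130, 0, 0, 0, 1]]}}

```text
clock: 3.15
position: [0.5348, 0.007, 0.1015]
eef_rot: [0.985, -0.175, 0.001, -0.0]
ft_force: [0.2, 0.2, 0.6]
finger_gap: 0.0853
finger_force: 0.0
```

Run:
```python
from h import *;from cell import arm;import pickle
c=arm.read_camera("wrist");s=arm.read_state();pickle.dump((c,s),open("w2.pkl","wb"))
cv2.imwrite("pics/w2.png",c["pixels"][:,:,::-1]);print(s["position"],go(s,[.533,.0065,.027],-.355))
```

```text
[0.53486398 0.00710068 0.10163566] (array([-1.71385992,  1.3160055 , 74.6300723 ]), array([-0.00147511, -0.00228916,  0.00320465]))
```

View pics/w2.png

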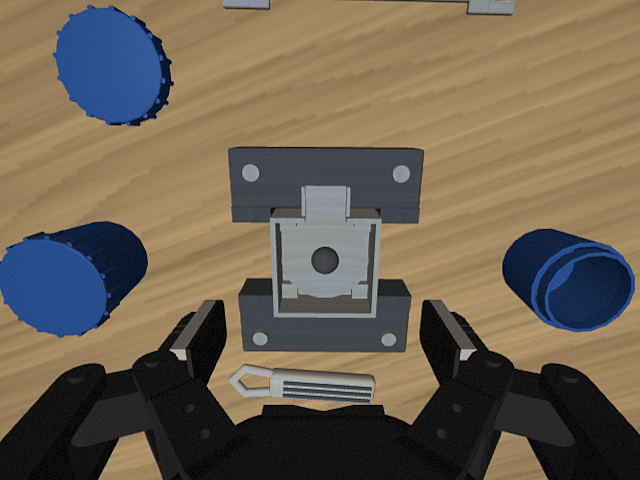

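The view from 100 mm shows the tray between the pads, with rim columns 272–380, the ball at (324,260) and screws at (251,173), (401,174), (260,339) and (389,339).

Run:
```python
from h import *;import pickle
c,s=pickle.load(open("w2.pkl","rb"))
P=np.array([ray(c,*p,.028) for p in [(251,173),(401,174),(260,339),(389,339)]])
ax=P[:2].mean(0)-P[2:].mean(0);yaw=np.arctan2(ax[1],ax[0]);print(P.mean(0),yaw)
b=ray(c,324.5,260,.030);t=ray(c,(273+378)/2,317,.044);print(b,t)
print(go(s,[*P.mean(0)[:2],.027],yaw),go(s,b,yaw)[0],go(s,t,yaw)[0])
```

```text
[0.53144609 0.00699592 0.028     ] -0.3578895465207701
[0.53408916 0.0065052  0.03      ] [0.50302916 0.01722106 0.044     ]
(array([-3.3434865 ,  1.38590372, 74.62623511]), array([-0.00147842, -0.00228703,  0.00609419])) [-0.68632835  0.93140233 71.63298172] [-33.50441382   1.55394831  57.55681014]
```

{"op": "carry_out", "data": {"moves": [[-2, 1.3, 15, 0, 0, 0.005, 1], [-2, 1.3, 35, 0, 0, 0.005, 1], [-2, 1.3, 55, 0, 0, 0.005, 1], [-2, 1.3, 68, 0, 0, 0.005, 1], [-2, 1.3, 74, 0, 0, 0.005, 1], [-2, 1.3, 74, 0, 0, 0.005, 1], [-2, 1.3, 74, 0, 0, 0.005, 1]]}}

```text
clock: 4.08
position: [0.5322, 0.0066, 0.027]
eef_rot: [0.984, -0.177, 0.001, -0.0]
ft_force: [0.4, -0.8, -0.1]
finger_gap: 0.0852
finger_force: 0.0
```

{"op": "carry_out", "data": {"moves": [[0, 0, 0, 0, 0, 0, 0.9], [0, 0, 0, 0, 0, 0, 0.85], [0, 0, 0, 0, 0, 0, 0.82], [0, 0, 0, 0, 0, 0, 0.79], [0, 0, 0, 0, 0, 0, 0.76], [0, 0, 0, 0, 0, 0, 0.73], [0, 0, 0, 0, 0, 0, 0.7], [0, 0, 0, 0, 0, 0, 0.66], [0, 0, 0, 0, 0, 0, 0.62]], "newtons": 30}}

```text
clock: 5.2
position: [0.5318, 0.0065, 0.0265]
eef_rot: [0.984, -0.177, 0.0, -0.0]
ft_force: [-0.7, 0.8, 2.5]
finger_gap: 0.0633
finger_force: 34.6
```

{"op": "carry_out", "data": {"moves": [[0, 0, 0, 0, 0, 0, 0.5], [0, 0, 0, 0, 0, 0, 0.3], [0, 0, 0, 0, 0, 0, 0.3], [0, 0, -0.5, 0, 0, 0, 0.3], [0, 0, -1.5, 0, 0, 0, 0.3], [0, 0, -3, 0, 0, 0, 0.3], [0, 0, -5, 0, 0, 0, 0.3], [0, 0, -7, 0, 0, 0, 0.3], [0, 0, -8, 0, 0, 0, 0.3], [0, 0, -8, 0, 0, 0, 0.3]], "newtons": 40}}

```text
clock: 6.45
position: [0.5317, 0.0065, 0.0344]
eef_rot: [0.984, -0.177, 0.0, -0.0]
ft_force: [0.2, -0.1, -1.6]
finger_gap: 0.0634
finger_force: 44.2
```

Run:
```python
from h import *;from cell import arm;import pickle
c=arm.read_camera("wrist");s=arm.read_state();pickle.dump((c,s),open("w3.pkl","wb"))
cv2.imwrite("pics/w3.png",c["pixels"][:,:,::-1]);print(s["position"],s["ft_force"],go(s,[.533,.0065,.1],-.357))
```

```text
[0.5316256  0.00647355 0.03437032] [-0.50917285  0.71897089 -2.78065274] (array([  1.28230876,  -0.5101097 , -65.62956526]), array([-8.00453741e-05, -5.67001101e-05,  1.78381622e-04]))
```

View pics/w3.png

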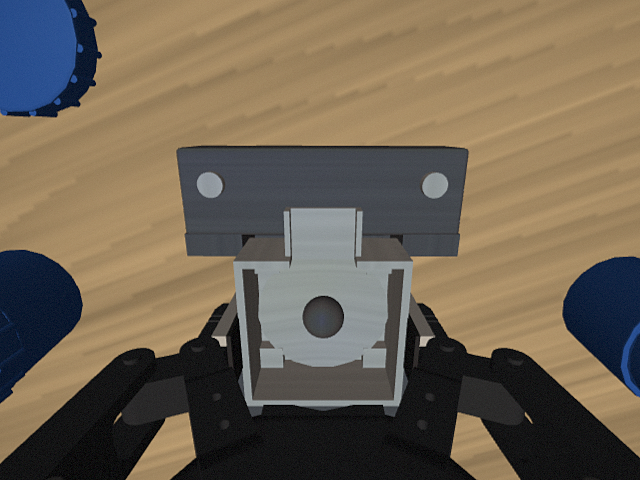

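The tray is held between the pads and level, with the ball in the middle at (323,317). I'll lift it the rest of the way.

{"op": "carry_out", "data": {"moves": [[0, 0, -1, 0, 0, 0, 0.3], [0, 0, -3, 0, 0, 0, 0.3], [0, 0, -7, 0, 0, 0, 0.3], [0, 0, -12, 0, 0, 0, 0.3], [0, 0, -18, 0, 0, 0, 0.3], [0, 0, -24, 0, 0, 0, 0.3], [0, 0, -29, 0, 0, 0, 0.3], [0, 0, -33, 0, 0, 0, 0.3], [0, 0, -35, 0, 0, 0, 0.3], [0, 0, -36, 0, 0, 0, 0.3]]}}

```text
clock: 7.75
position: [0.5316, 0.0065, 0.0704]
eef_rot: [0.984, -0.177, -0.0, 0.0]
ft_force: [-0.1, -0.3, -1.7]
finger_gap: 0.0636
finger_force: 44.3
```

{"op": "carry_out", "data": {"moves": [[0, 0, -1, 0, 0, 0, 0.3], [0, 0, -3, 0, 0, 0, 0.3], [0, 0, -7, 0, 0, 0, 0.3], [0, 0, -12, 0, 0, 0, 0.3], [0, 0, -18, 0, 0, 0, 0.3], [0, 0, -24, 0, 0, 0, 0.3], [0, 0, -28, 0, 0, 0, 0.3], [0, 0, -31, 0, 0, 0, 0.3], [0, 0, -32, 0, 0, 0, 0.3], [0, 0, -32, 0, 0, 0, 0.3]]}}

```text
clock: 9.0
position: [0.5316, 0.0065, 0.1023]
eef_rot: [0.984, -0.177, -0.0, 0.0]
ft_force: [-0.0, -0.4, -2.0]
finger_gap: 0.0632
finger_force: 44.3
```

Run:
```python
from h import *;from cell import arm
c=arm.read_camera("wrist");s=arm.read_state()
cv2.imwrite("pics/w4.png",c["pixels"][:,:,::-1]);print(s["position"],s["qpos"],s["ft_force"],go(s,[.533,.0065,.1],-.357))
```

```text
[0.53152236 0.00643505 0.10217419] [ 3.17421158e-01  3.80491636e-01 -4.08126041e-01 -8.04730066e-05
 -7.82530253e-01  8.96582423e-01] [-0.25418319  0.71644719 -1.87761207] (array([ 1.36253778, -0.57741811,  2.17366844]), array([0.00017522, 0.00031007, 0.00015018]))
```

View pics/w4.png

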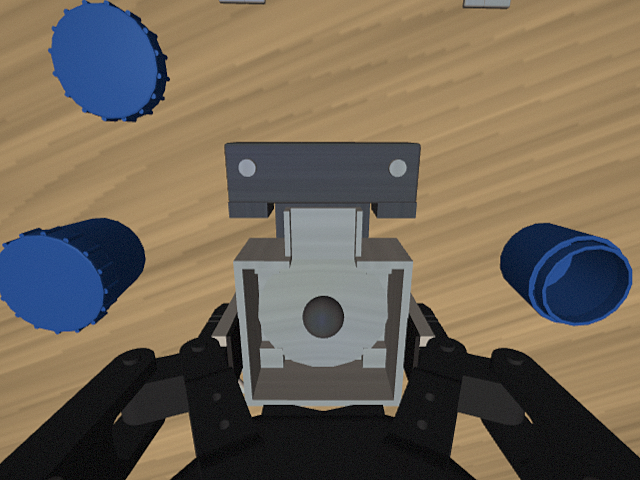

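Lifted and level, with the ball centred at (323,317). The open tub is on the image right, so the tray turns by +1.57 rad about tool z.

{"op": "carry_out", "data": {"moves": [[0, 0, 0, 0, 0, 0.01, 0.3], [0, 0, 0, 0, 0, 0.03, 0.3], [0, 0, 0, 0, 0, 0.06, 0.3], [0, 0, 0, 0, 0, 0.1, 0.3], [0, 0, 0, 0, 0, 0.15, 0.3], [0, 0, 0, 0, 0, 0.2, 0.3], [0, 0, 0, 0, 0, 0.25, 0.3], [0, 0, 0, 0, 0, 0.3, 0.3], [0, 0, 0, 0, 0, 0.35, 0.3], [0, 0, 0, 0, 0, 0.4, 0.3]]}}

```text
clock: 10.3
position: [0.5316, 0.0065, 0.1023]
eef_rot: [0.929, -0.371, 0.0, -0.0]
ft_force: [-0.3, 0.9, -1.8]
finger_gap: 0.0633
finger_force: 44.2
```

{"op": "carry_out", "data": {"moves": [[0, 0, 0, 0, 0, 0.05, 0.3], [0, 0, 0, 0, 0, 0.1, 0.3], [0, 0, 0, 0, 0, 0.15, 0.3], [0, 0, 0, 0, 0, 0.2, 0.3], [0, 0, 0, 0, 0, 0.25, 0.3], [0, 0, 0, 0, 0, 0.3, 0.3], [0, 0, 0, 0, 0, 0.35, 0.3], [0, 0, 0, 0, 0, 0.4, 0.3], [0, 0, 0, 0, 0, 0.45, 0.3], [0, 0, 0, 0, 0, 0.5, 0.3]]}}

```text
clock: 11.55
position: [0.5316, 0.0065, 0.1023]
eef_rot: [0.808, -0.589, 0.0, -0.0]
ft_force: [-0.2, 0.5, -2.6]
finger_gap: 0.0631
finger_force: 44.2
```

{"op": "carry_out", "data": {"moves": [[0, 0, 0, 0, 0, 0.05, 0.3], [0, 0, 0, 0, 0, 0.1, 0.3], [0, 0, 0, 0, 0, 0.15, 0.3], [0, 0, 0, 0, 0, 0.2, 0.3], [0, 0, 0, 0, 0, 0.25, 0.3], [0, 0, 0, 0, 0, 0.3, 0.3], [0, 0, 0, 0, 0, 0.35, 0.3], [0, 0, 0, 0, 0, 0.4, 0.3], [0, 0, 0, 0, 0, 0.45, 0.3], [0, 0, 0, 0, 0, 0.5, 0.3]]}}

```text
clock: 12.8
position: [0.5316, 0.0065, 0.1023]
eef_rot: [-0.637, 0.771, 0.0, 0.0]
ft_force: [0.6, -0.1, -1.9]
finger_gap: 0.0634
finger_force: 44.2
```

{"op": "carry_out", "data": {"moves": [[0, 0, 0, 0, 0, 0.05, 0.3], [0, 0, 0, 0, 0, 0.09, 0.3], [0, 0, 0, 0, 0, 0.125, 0.3], [0, 0, 0, 0, 0, 0.15, 0.3], [0, 0, 0, 0, 0, 0.165, 0.3], [0, 0, 0, 0, 0, 0.17, 0.3], [0, 0, 0, 0, 0, 0.17, 0.3], [0, 0, 0, 0, 0, 0.17, 0.3], [0, 0, 0, 0, 0, 0.17, 0.3], [0, 0, 0, 0, 0, 0.17, 0.3]]}}

```text
clock: 14.05
position: [0.5316, 0.0065, 0.1023]
eef_rot: [-0.571, 0.821, 0.0, 0.0]
ft_force: [0.0, -0.8, -2.0]
finger_gap: 0.0629
finger_force: 44.2
```

Run:
```python
from h import *;from cell import arm
s=arm.read_state()
a,b=[arm.read_camera(n)["pixels"][:,:,::-1] for n in("wrist","side")]
cv2.imwrite("pics/w5.png",np.hstack([a[100:,120:520],b[100:,120:520]]));print(s["position"],s["clock"],go(s,[.533,.0065,.1],-.357-1.571))
```

```text
[0.5316433  0.0064642  0.10232219] 14.05 (array([-0.5063442 , -1.25913529,  2.32221355]), array([-6.87899684e-07,  4.37617543e-05,  1.16864866e-03]))
```

View pics/w5.png

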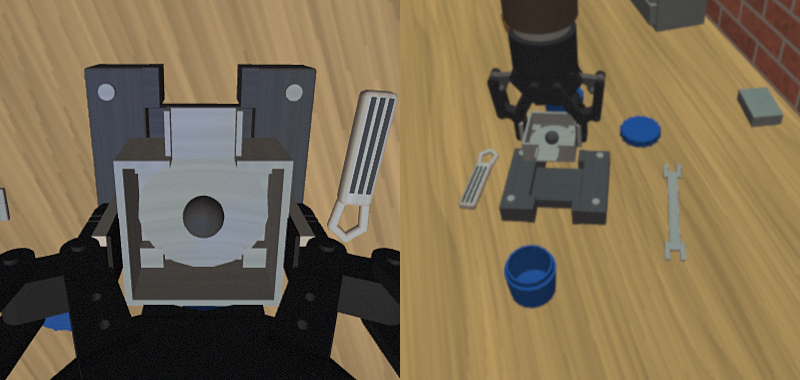

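The wrist view on the left shows the tray level with the ball central at (203,217). The side view on the right shows the lip facing the open tub at (530,275), and nothing else has moved. I'll hand it in.

```bash
python3 -c "
from cell import arm
print(arm.hand_in())"
```

```text
the job is handed in; nothing more can be done
None
```

I handed the job in at about 14 s with the tray held level about 105 mm above the board over the die, its lip turned a quarter turn to face the open tub and the ball in the middle; the interface gave no pass or fail result.

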